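# Shut the cellar that holds the salt

### The arm

A 6-joint arm with a two-finger parallel gripper is mounted at the origin on the work surface. World frame = base frame: x ahead of the robot, y to its left, z up, the work surface at z = 0. Lengths are in m, angles in degrees, forces in N, time in s.
With the tool pointing down it reaches from about 0.25 to 0.725 m from the base axis. Payload 9.7 kg.
Tool frame: the origin (TCP) lies midway between the tips of the shut fingers; the grasp point (between the pads) lies 19 mm behind it; z points along the fingers, y is the line along which they close (so a half turn about z gives the same grasp; the last joint's range is limited). The gripper opens to 85 mm and grips with 20 to 120 N. Pads are 22 mm wide; open, the fingers measure 114 mm over their backs; the gripper's body (76 mm by 85 mm) begins 54 mm behind the grasp point. The pads swing forward as they close: fully open they stand 13 mm farther back than shut.
Start: joints at [-75.459, 4.979, 10.078, 95.1, 0, 90], TCP at [0.138, -0.532, 0.231] pointing down, gripper open.
Joint ranges: [-179.16, 179.16], [-48.56, 103.87], [-65.8, 70.77], [-126.05, 130.52], [-82.76, 87.17], [-180, 180]. Speed limits (degrees/s): [127.2, 127.2, 147.25, 180, 180, 180].

### API

Orientations are given as [roll, pitch, yaw] about the fixed x, y, z axes, in that order (R = Rz(yaw) Ry(pitch) Rx(roll)).
In Python, from workcell import bot gives the robot as it stands.
- The arm moves only by the shell command python3 -m crank 'ROWS' [FORCE]. ROWS is JSON, a list of rows, each an object with "gripper": the finger opening in mm, from 0 to 85.4; "travel": the shift along the tool's x, y, z in mm, a list of three; "twist": the turn, a rotation vector about the tool's x, y, z in rad, a list of three. In form: [{"gripper": gripper, "travel": [tx, ty, tz], "twist": [rx, ry, rz]}, ...]. A call has 1 to 12 rows; each row shifts and turns the commanded pose from where the row before left it, along the tool's axes as they then stand; what a row does not reach is not made up. A row lasts 1/8 s, in which the tool goes at most 62.5 mm and 10.7 degrees, less where a joint would pass 70% of its speed; a pose out of reach is approached as far as the arm can. A call is refused whole if a number of a shift passes 62.5 or a number of a turn 0.188, either way. A call with a gripper value outside its range is refused whole. The fingers move at their own pace and stop on an object; FORCE is the grip in N (left out, the last holds). Time passes only in rows, so rows that do not move let the fingers close. It gives the time, the measured TCP pose, the force, the opening and the grip force at its end, in the units of the state.
- bot.get_obs(): the state, without advancing time (a new reading comes with each control period).
- bot.camera(name): name is "side" or "top" or "wrist"; returns the picture (480x640x3 uint8, red, green, blue); there is no depth.
- bot.calibration(name): a dict with "vfov" (degrees; the focal length in pixels is half the picture's height over the tangent of half this angle, whatever the lens; pixels are square), "cx", "cy" (the principal point, pixels), "camera_from_world" (4x4, takes a point from world to camera coordinates). Camera axes: x right, y down, z forward; pixel columns grow to the right and rows downward; lengths in m; the calibration is good to about 2 mm. A picture is of the moment at which its call begins: read the wrist's pose just before it. calibration takes no time and is no camera call; for the wrist camera it gives the pose at the moment of the call.
- bot.job_done(): hands the job in; it is judged then, once.
The state is a dict: "time": time; "q": joint angles; "qd": joint speeds; "joint_efforts": joint torques, N m; "ee_pos": TCP position; "tcp_rot": TCP orientation; "wrist_force": force on the tool from outside, world axes, zero at the start; "torque": the same for the moment, N m; "opening": finger opening in m; "grasp_force": force on a finger pad.
Only numpy, scipy, OpenCV 4.12 (cv2) and the standard library are available. Lean on these libraries where they do the work, as an engineer would, in place of code of your own. Each camera call takes 0.05 s, during which the arm holds its last target. There are 200 camera calls.

### The job

All three glass salt cellars on the white shelf stand open. Look into them: one still holds a lump of rock salt, so swing its wooden lid over and press it fully shut to keep the salt dry. Leave the two empty ones, which have just been washed, standing open to air, and leave the cellars and everything else on the shelf where they stand.

Things in the scene. Friction and masses are not known exactly. Their poses are not given: they have to be found in the camera images.
- cellar_1: One of three alike round clear-glass salt cellars, loose on the shelf: 92 mm across, 60 mm tall to the rim, glass 5 mm thick, inner floor 6 mm up, about 0.45 kg. Origin: centre of its underside, z up. Its lid's hinge pin is horizontal, parallel to the cellar's y axis, 50 mm from the centre towards its +x (the side away from the robot, give or take 50 degrees) and 62 mm above the underside.
- lid_1 (a joint): Wooden lid of cellar_1, rad: 0 = shut (upper face 70 mm above the cellar's underside, 8 mm above the pin), 1.57 = upright on the hinge side, 1.9 = stop, leaning back. Disc 88 mm across, 10 mm thick, 22 mm wide thumb tab opposite the hinge, tab end 102 mm from the pin. Stiff hinge (0.045 N m): stays where it is left, never falls shut; under 1 N at the tab moves it.
- cellar_2: One of three alike round clear-glass salt cellars, loose on the shelf: 92 mm across, 60 mm tall to the rim, glass 5 mm thick, inner floor 6 mm up, about 0.45 kg. Origin: centre of its underside, z up. Its lid's hinge pin is horizontal, parallel to the cellar's y axis, 50 mm from the centre towards its +x (the side away from the robot, give or take 50 degrees) and 62 mm above the underside.
- lid_2 (a joint): Wooden lid of cellar_2, rad: 0 = shut (upper face 70 mm above the cellar's underside, 8 mm above the pin), 1.57 = upright on the hinge side, 1.9 = stop, leaning back. Disc 88 mm across, 10 mm thick, 22 mm wide thumb tab opposite the hinge, tab end 102 mm from the pin. Stiff hinge (0.045 N m): stays where it is left, never falls shut; under 1 N at the tab moves it.
- cellar_3: One of three alike round clear-glass salt cellars, loose on the shelf: 92 mm across, 60 mm tall to the rim, glass 5 mm thick, inner floor 6 mm up, about 0.45 kg. Origin: centre of its underside, z up. Its lid's hinge pin is horizontal, parallel to the cellar's y axis, 50 mm from the centre towards its +x (the side away from the robot, give or take 50 degrees) and 62 mm above the underside.
- lid_3 (a joint): Wooden lid of cellar_3, rad: 0 = shut (upper face 70 mm above the cellar's underside, 8 mm above the pin), 1.57 = upright on the hinge side, 1.9 = stop, leaning back. Disc 88 mm across, 10 mm thick, 22 mm wide thumb tab opposite the hinge, tab end 102 mm from the pin. Stiff hinge (0.045 N m): stays where it is left, never falls shut; under 1 N at the tab moves it.
- salt_center (a point): Centre (half-way up) of a lump of rock salt, an irregular pale pinkish crystal about 42 mm across and 37 mm tall, loose on the inner floor of one of the cellars; visible from above. The other two cellars hold nothing.
- shelf: White powder-coated steel shelf fixed on the worktop, 320 mm deep (x) and 860 mm long (y), upper face 70 mm above the worktop, with a 32 mm upstand along its far edge. Origin: its centre, at worktop height; z up.
- jigger_center (a point): Half-way up a stainless hourglass jigger, 43 mm across, 74 mm tall, standing loose on the shelf between cellars. Leave it.
- mill_center (a point): Half-way up a dark wooden pepper mill, 54 mm across, 130 mm tall, standing near the shelf's right end. Leave it.
- spice_jar_center (a point): Half-way up a small glass spice jar with a steel cap, 40 mm across, 85 mm tall, standing towards the back of the shelf. Leave it.
- tea_tin_center (a point): Half-way up a steel tea tin, 68 mm across, 95 mm tall, standing near the shelf's left end. Leave it.
- salt_spoon_center (a point): Middle of a small wooden salt spoon, 90 mm long and 12 mm high, lying on the shelf between cellars. Leave it.
Things that resemble listed ones, but are neither listed nor needed, are in the scene too. What is shaped like the cellar_3 but red or yellow is not meant.

How it is judged:
By the outcome, as a careful person would: the job done as asked, in the order asked, and still so for the second after the job is handed in, with the robot touching nothing.
It also fails if it takes over 32 s, if anything falls off the work surface, if the arm or the gripper's body presses on something with over 40 N, if the wrist force passes 120 N, or if a joint passes its speed limit or range.

## Working session

There is one attempt and no reset: what is moved stays moved. The work goes in short steps, Python scripts to look and compute and a shell command to move; the robot and the scene stay as the last step left them, time stands still between calls to the robot, and variables do not carry over. Pictures are saved under pics/ and viewed, at most 10 in all, crops included, and the job is handed in when it is done.

```bash
mkdir -p pics
python3 - <<'E'
from workcell import bot
import cv2,numpy as np
np.set_printoptions(precision=4,suppress=True)
for n in ["top","side"]:
    im=bot.camera(n); cv2.imwrite(f"pics/{n}0.png",im[:,:,::-1])
    c=bot.calibration(n); print(n,c["vfov"],c["cx"],c["cy"]);print(np.array(c["camera_from_world"]))
o=bot.get_obs();print(o)
E
```

```text
top 54.182519553545 319.6823727995135 247.7647387266469
[[ 0.0212 -0.9995  0.0221  0.0854]
 [-0.9909 -0.024  -0.1323  0.4715]
 [ 0.1328 -0.0191 -0.991   1.2004]
 [ 0.      0.      0.      1.    ]]
side 44.4479514896404 323.7390543779984 241.89048040896964
[[-0.9555 -0.2949 -0.0053  0.4615]
 [-0.2128  0.7019 -0.6798  0.0682]
 [ 0.2042 -0.6484 -0.7334  1.6148]
 [ 0.      0.      0.      1.    ]]
{'time': 0.1, 'q': array([-75.4581,   5.0069,  10.0386,  95.1001,  -0.0019,  89.9996]), 'qd': array([-0.0339, -0.0254,  0.0681,  0.0671, -0.0218, -0.0083]), 'joint_efforts': array([ -0.0023, -52.1563,  46.5651,   0.016 ,  -0.0001,  -0.    ]), 'ee_pos': array([ 0.138 , -0.5322,  0.2307]), 'tcp_rot': array([-179.9317,    0.0019,   14.5423]), 'wrist_force': array([-0.6952, -0.2884,  0.2211]), 'torque': array([-0.0438,  0.0104, -0.0439]), 'grasp_force': 0.0, 'opening': 0.08527814546797231}
```

View pics/top0.png

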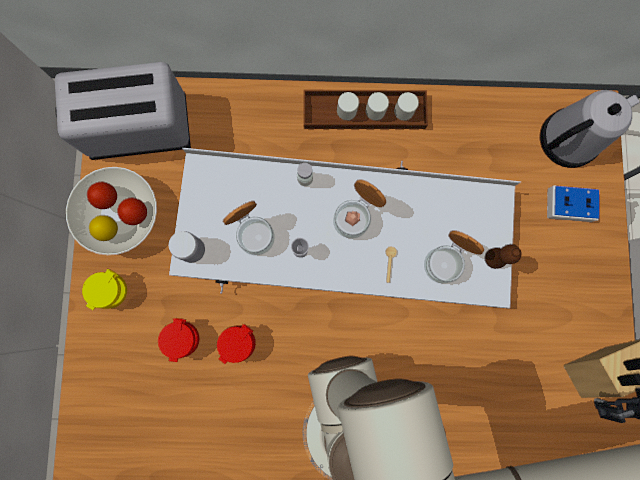

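View pics/side0.png

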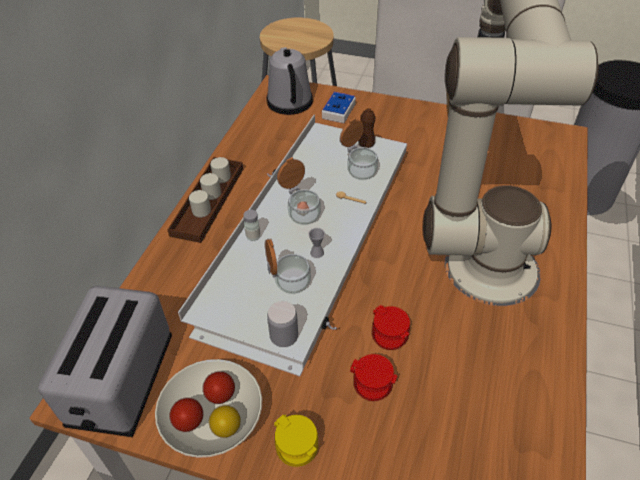

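The salt lump is in the middle cellar: top (352,218), side (304,207). The lid leans back at top (370,193), side (291,174). The jigger is at top (300,247) and the spoon at top (391,265). I'll measure these next.

```bash
cat > h.py <<'E'
import cv2,numpy as np
from workcell import bot
np.set_printoptions(precision=4,suppress=True)
def cam(n):
    c=bot.calibration(n);T=np.array(c["camera_from_world"]);return T,240/np.tan(np.radians(c["vfov"]/2)),c["cx"],c["cy"]
def ray(C,p):
    T,f,cx,cy=C;d=T[:3,:3].T@np.array([(p[0]-cx)/f,(p[1]-cy)/f,1]);return -T[:3,:3].T@T[:3,3],d/np.linalg.norm(d)
def onz(C,p,z):
    o,d=ray(C,p);return o+d*(z-o[2])/d[2]
def tri(*cp):
    A=np.zeros((3,3));b=np.zeros(3);R=[ray(C,p) for C,p in cp]
    for o,d in R: M=np.eye(3)-np.outer(d,d);A+=M;b+=M@o
    x=np.linalg.solve(A,b);return x,max(np.linalg.norm((np.eye(3)-np.outer(d,d))@(x-o)) for o,d in R)
def proj(C,X):
    T,f,cx,cy=C;v=T[:3,:3]@X+T[:3,3];return v[:2]/v[2]*f+[cx,cy]
E
python3 - <<'E'
from h import *
t=cv2.imread("pics/top0.png");s=cv2.imread("pics/side0.png");T=cam("top");S=cam("side")
cs={}
for n,im,(x0,y0,x1,y1) in [("t",t,(345,170,400,215)),("s",s,(270,150,315,195))]:
    hsv=cv2.cvtColor(im,cv2.COLOR_BGR2HSV)
    m=cv2.inRange(hsv,(3,110,40),(20,255,200));k=np.zeros_like(m);k[y0:y1,x0:x1]=m[y0:y1,x0:x1]
    c=max(cv2.findContours(k,0,1)[0],key=cv2.contourArea);print(n,cv2.contourArea(c),cv2.fitEllipse(c),cv2.boundingRect(c));M=cv2.moments(c);cs[n]=(M["m10"]/M["m00"],M["m01"]/M["m00"])
print(cs,"lid",tri((T,cs["t"]),(S,cs["s"])))
print("salt",tri((T,(352,217)),(S,(304,207))))
a=cv2.resize(t[165:250,285:405],None,fx=5,fy=5,interpolation=2)
b=cv2.resize(s[150:235,260:340],None,fx=5,fy=5,interpolation=2)
cv2.imwrite("pics/ct.png",a);cv2.imwrite("pics/cs.png",b)
E
```

```text
t 444.5 ((369.8771667480469, 193.05096435546875), (15.494904518127441, 36.90979766845703), 127.8779296875) (355, 180, 31, 27)
s 559.0 ((290.3589172363281, 172.9912872314453), (23.925609588623047, 30.14104652404785), 29.243621826171875) (277, 157, 27, 31)
{'t': (369.88676415448066, 193.0479940007499), 's': (290.3616577221228, 173.0453190220632)} lid (array([ 0.5822, -0.0159,  0.1795]), np.float64(0.0005202550115297265))
salt (array([0.5378, 0.0174, 0.0945]), np.float64(0.0028771178656439964))
```

View pics/ct.png

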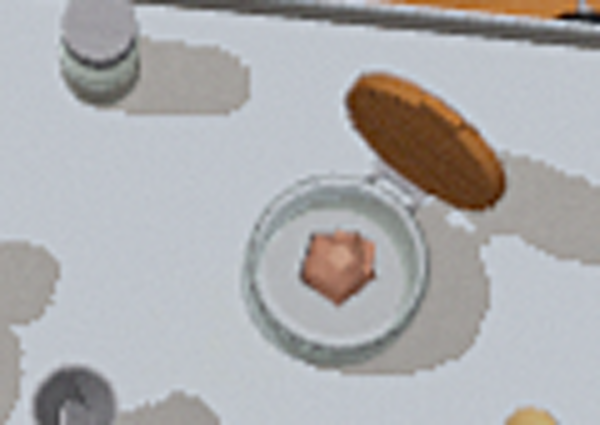

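View pics/cs.png

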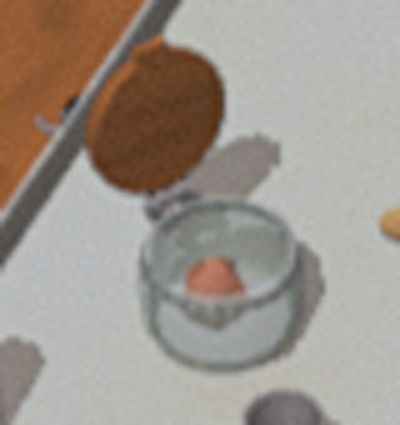

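Run:
```python
from h import *
T=cam("top");S=cam("side")
a=(352.6,217.4);b=(304.2,200.6)
print("top",onz(T,a,.13),"side",onz(S,b,.13),tri((T,a),(S,b)))
for n,C,sx,sy in (("L",T,(285+248/5,217.4),(285+428/5,217.4)),): print(np.linalg.norm(onz(C,sx,.13)-onz(C,sy,.13)))
c=onz(T,a,.13)
print("tab end side/top candidates")
# tab in side crop ~ (152,42)->; in top: tab at (455,130)?
print(tri((T,(285+440/5,165+110/5)),(S,(260+150/5,150+45/5))))
d=np.array([.5822,-.0159])-c[:2];print("dir",np.degrees(np.arctan2(d[1],d[0])),np.linalg.norm(d))
# hinge from top crop approx between knuckles (375,180),(415,203) at z .132
p=onz(T,(285+375/5,165+180/5),.132);q=onz(T,(285+417/5,165+205/5),.132);print("pin ends",p,q,(p+q)/2-c)
for X in [(.295,.095),(.70,.12)]: pass
print("jigger",onz(T,(300,243),.144),"jar",onz(T,(305,168),.155),"mill",onz(T,(515,252),.2))
print("upstand",onz(T,(400,170),.102))
```

```text
top [0.5325 0.0195 0.13  ] side [0.5296 0.0281 0.13  ] (array([0.5338, 0.0186, 0.1205]), np.float64(0.0006896520447404321))
0.08777763812760131
tab end side/top candidates
(array([ 0.5824, -0.0168,  0.2284]), np.float64(0.0007431286040077024))
dir -35.48918912184316 0.061000167073455985
pin ends [0.5733 0.0021 0.132 ] [ 0.5614 -0.0186  0.132 ] [ 0.0349 -0.0278  0.002 ]
jigger [0.4645 0.1454 0.144 ] jar [0.6456 0.138  0.155 ] mill [ 0.4477 -0.3455  0.2   ]
upstand [ 0.6636 -0.1019  0.102 ]
```

Checked against the given sizes:
- **Cellar:** centre is about (0.533, 0.019), with a rim about 0.09 m across.
- **Hinge:** direction is about -35°, so the pin is near (0.574, -0.010, 0.132).
- **Lid:** angle is about 1.7 rad, with the tab end measured at z 0.228 (0.233 expected).

I'll turn the tool so its x axis lies along the hinge direction, with the fingers shut and raised, then go behind the lid.

```bash
python3 -m crank '[{"gripper":0,"travel":[0,0,-30],"twist":[0,0,0]},{"gripper":0,"travel":[0,0,-40],"twist":[0,0,0.173]},{"gripper":0,"travel":[0,0,-40],"twist":[0,0,0.173]},{"gripper":0,"travel":[0,0,0],"twist":[0,0,0.173]},{"gripper":0,"travel":[0,0,0],"twist":[0,0,0.173]},{"gripper":0,"travel":[0,0,0],"twist":[0,0,0.173]},{"gripper":0,"travel":[0,0,0],"twist":[0,0,0]}]' 20
python3 -m crank '[{"gripper":0,"travel":[4,-24,0],"twist":[0,0,0]},{"gripper":0,"travel":[8,-48,0],"twist":[0,0,0]},{"gripper":0,"travel":[8,-48,0],"twist":[0,0,0]},{"gripper":0,"travel":[8,-48,0],"twist":[0,0,0]},{"gripper":0,"travel":[8,-48,0],"twist":[0,0,0]},{"gripper":0,"travel":[8,-48,0],"twist":[0,0,0]},{"gripper":0,"travel":[8,-48,0],"twist":[0,0,0]},{"gripper":0,"travel":[8,-48,0],"twist":[0,0,0]},{"gripper":0,"travel":[8,-48,0],"twist":[0,0,0]},{"gripper":0,"travel":[8,-48,0],"twist":[0,0,0]},{"gripper":0,"travel":[4,-24,0],"twist":[0,0,0]},{"gripper":0,"travel":[0,0,0],"twist":[0,0,0]}]'
```

```text
time: 0.98
ee_pos: [0.1381, -0.5324, 0.3409]
tcp_rot: [-180.0, 0.0, -35.0]
wrist_force: [0.4, -0.0, 0.0]
opening: -0.0
grasp_force: 0.0
time: 2.48
ee_pos: [0.4423, -0.2383, 0.3431]
tcp_rot: [-177.2, 0.1, -29.8]
wrist_force: [-0.6, -1.6, 1.0]
opening: 0.0002
grasp_force: 0.0
```

```bash
python3 -m crank '[{"gripper":0,"travel":[0,0,0],"twist":[0,0,0]},{"gripper":0,"travel":[0,0,0],"twist":[0,0,0]}]'; python3 -c "
from workcell import bot
print(bot.get_obs()['q'])"
```

```text
time: 2.72
ee_pos: [0.4417, -0.2385, 0.3435]
tcp_rot: [-177.2, 0.0, -29.9]
wrist_force: [0.1, -0.9, 0.2]
opening: 0.0004
grasp_force: 0.0
[-29.95215835   2.59252129  20.36918394 107.80576035   2.78901183
 179.9348609 ]
```

```bash
python3 -m crank '[{"gripper":0,"travel":[0,0,0],"twist":[0,0,-0.17]},{"gripper":0,"travel":[0,0,0],"twist":[0,0,-0.17]},{"gripper":0,"travel":[0,0,0],"twist":[0,0,-0.17]},{"gripper":0,"travel":[0,0,0],"twist":[0,0,-0.17]},{"gripper":0,"travel":[0,0,0],"twist":[0,0,-0.17]},{"gripper":0,"travel":[0,0,0],"twist":[0,0,-0.17]},{"gripper":0,"travel":[0,0,0],"twist":[0,0,-0.17]},{"gripper":0,"travel":[0,0,0],"twist":[0,0,-0.17]},{"gripper":0,"travel":[0,0,0],"twist":[0,0,-0.17]},{"gripper":0,"travel":[0,0,0],"twist":[0,0,-0.17]},{"gripper":0,"travel":[0,0,0],"twist":[0,0,-0.17]},{"gripper":0,"travel":[0,0,0],"twist":[0,0,-0.17]}]'
python3 -m crank '[{"gripper":0,"travel":[0,0,0],"twist":[0,0,-0.17]},{"gripper":0,"travel":[0,0,0],"twist":[0,0,-0.17]},{"gripper":0,"travel":[0,0,0],"twist":[0,0,-0.17]},{"gripper":0,"travel":[0,0,0],"twist":[0,0,-0.17]},{"gripper":0,"travel":[0,0,0],"twist":[0,0,-0.17]},{"gripper":0,"travel":[0,0,0],"twist":[0,0,-0.17]},{"gripper":0,"travel":[0,0,0],"twist":[0,0,0]},{"gripper":0,"travel":[0,0,0],"twist":[0,0,0]}]'
python3 - <<'E'
from h import *
from scipy.spatial.transform import Rotation as R
o=bot.get_obs();r=R.from_euler('xyz',o['tcp_rot'],degrees=True);g=R.from_euler('xyz',[180,0,145],degrees=True)
print(o['tcp_rot'],o['q'],"twist",(r.inv()*g).as_rotvec());print("travel after",g.inv().apply(np.array([.613,-.037,.34])-o['ee_pos'])*1000)
E
```

```text
time: 4.22
ee_pos: [0.4418, -0.2384, 0.3435]
tcp_rot: [178.7, -2.5, 87.4]
wrist_force: [0.6, -0.1, 0.1]
opening: -0.0
grasp_force: 0.0
time: 5.22
ee_pos: [0.442, -0.2382, 0.3434]
tcp_rot: [177.2, -0.3, 145.3]
wrist_force: [0.1, 0.1, -0.5]
opening: -0.0003
grasp_force: 0.0
[177.2162  -0.2701 145.2682] [-29.9103   2.6078  20.3749 107.802    2.7967   4.8271] twist [ 0.0486 -0.0048  0.0046]
travel after [-24.6823 262.9178   3.393 ]
```

```bash
python3 -m crank '[{"gripper":0,"travel":[0,0,0],"twist":[0.049,-0.005,0.005]},{"gripper":0,"travel":[-3,25,0],"twist":[0,0,0]},{"gripper":0,"travel":[-4,43,0],"twist":[0,0,0]},{"gripper":0,"travel":[-4,43,0],"twist":[0,0,0]},{"gripper":0,"travel":[-4,43,0],"twist":[0,0,0]},{"gripper":0,"travel":[-4,43,0],"twist":[0,0,0]},{"gripper":0,"travel":[-4,43,0],"twist":[0,0,0]},{"gripper":0,"travel":[-2,23,0],"twist":[0,0,0]},{"gripper":0,"travel":[0,0,0],"twist":[0,0,0]},{"gripper":0,"travel":[0,0,0],"twist":[0,0,0]}]'
python3 - <<'E'
from h import *
o=bot.get_obs();print(o['tcp_rot'],o['q'])
cv2.imwrite("pics/w1.png",bot.camera("wrist")[:,:,::-1])
E
```

```text
time: 6.48
ee_pos: [0.6124, -0.0368, 0.3433]
tcp_rot: [-180.0, 0.0, 145.1]
wrist_force: [0.6, 0.3, -1.1]
opening: 0.0
grasp_force: 0.0
[-179.9632    0.011   145.1255] [ -3.4212  19.601   40.2619 110.6708  -0.0371  31.4534]
```

View pics/w1.png

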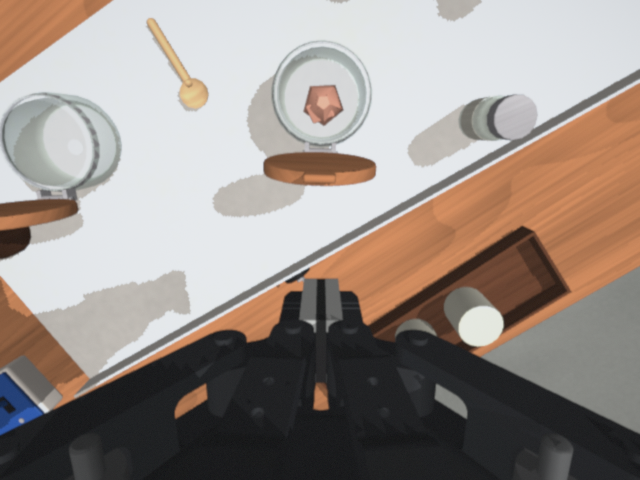

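The wrist view confirms the alignment. The lid lies square to the fingers, with the tab at (320,178), the salt cellar rim at (322,93) and the fingers at column 321. The neighbouring cellar is empty. I'll check the geometry from this view.

Run:
```python
from h import *
W=cam("wrist");u=np.array([np.cos(np.radians(-35)),np.sin(np.radians(-35)),0]);w=np.array([-u[1],u[0],0])
c=onz(W,(322,93),.13);print("rim",c,np.linalg.norm(onz(W,(273,93),.13)-onz(W,(371,93),.13)))
pin=onz(W,(321,147),.132);print("pin",pin,np.dot(pin-c,u),np.dot(pin-c,w))
tab=onz(W,(320,184),.232);print("tab outer",np.dot(tab-c,u),np.dot(tab-c,w))
tcp=bot.get_obs()['ee_pos'];print("tcp",np.dot(tcp-c,u),np.dot(tcp-c,w))
```

```text
rim [0.5344 0.0188 0.13  ] 0.08561215580206294
pin [ 0.5716 -0.0082  0.132 ] 0.04598999720725721 -0.0007882097857475032
tab outer 0.06516480516198865 -0.0015522457213476937
tcp 0.09584459970153966 -0.0011034377391828272
```

```bash
python3 -m crank '[{"gripper":0,"travel":[0,0,25],"twist":[0,0,0]},{"gripper":0,"travel":[0,0,40],"twist":[0,0,0]},{"gripper":0,"travel":[0,0,40],"twist":[0,0,0]},{"gripper":0,"travel":[0,0,25],"twist":[0,0,0]},{"gripper":0,"travel":[0,0,0],"twist":[0,0,0]},{"gripper":0,"travel":[0,0,0],"twist":[0,0,0]}]'
python3 -m crank '[{"gripper":0,"travel":[7,0,0],"twist":[0,0,0]},{"gripper":0,"travel":[7,0,0],"twist":[0,0,0]},{"gripper":0,"travel":[7,0,0],"twist":[0,0,0]},{"gripper":0,"travel":[7,0,0],"twist":[0,0,0]},{"gripper":0,"travel":[7,0,0],"twist":[0,0,0]},{"gripper":0,"travel":[7,0,0],"twist":[0,0,0]},{"gripper":0,"travel":[0,0,0],"twist":[0,0,0]},{"gripper":0,"travel":[0,0,0],"twist":[0,0,0]}]'
python3 - <<'E'
from h import *
cv2.imwrite("pics/w2.png",bot.camera("wrist")[:,:,::-1])
E
```

```text
time: 7.28
ee_pos: [0.6128, -0.0369, 0.215]
tcp_rot: [180.0, 0.1, 145.1]
wrist_force: [0.1, -0.6, 1.0]
opening: -0.0
grasp_force: 0.0
time: 8.28
ee_pos: [0.5783, -0.0124, 0.2132]
tcp_rot: [-180.0, 0.0, 145.2]
wrist_force: [-0.5, 1.2, -0.2]
opening: -0.0
grasp_force: 0.0
```

View pics/w2.png

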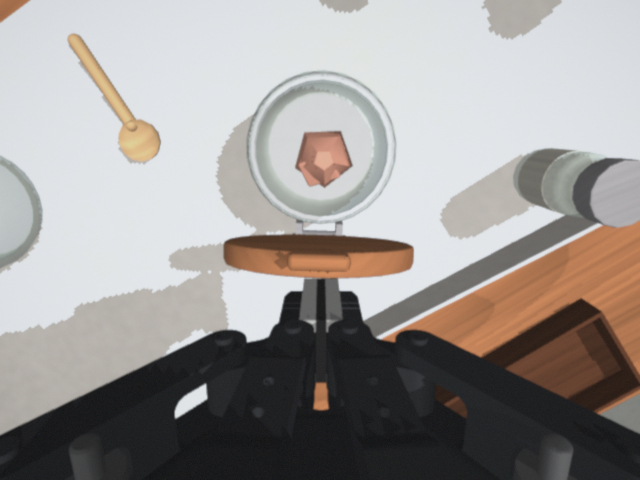

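The lid is now nearly upright (tab edge at row 262) and touching the fingers. The cellar hasn't moved relative to the spoon. I'll follow the lid's arc.

```bash
python3 -m crank '[{"gripper":0,"travel":[8,0,1],"twist":[0,0,0]},{"gripper":0,"travel":[8,0,2],"twist":[0,0,0]},{"gripper":0,"travel":[8,0,3],"twist":[0,0,0]},{"gripper":0,"travel":[8,0,3],"twist":[0,0,0]},{"gripper":0,"travel":[7,0,4],"twist":[0,0,0]},{"gripper":0,"travel":[7,0,5],"twist":[0,0,0]},{"gripper":0,"travel":[0,0,0],"twist":[0,0,0]}]'
python3 -m crank '[{"gripper":0,"travel":[6,0,6],"twist":[0,0,0]},{"gripper":0,"travel":[6,0,6],"twist":[0,0,0]},{"gripper":0,"travel":[0,0,0],"twist":[0,0,0]}]'
python3 - <<'E'
from h import *
cv2.imwrite("pics/w3.png",bot.camera("wrist")[:,:,::-1])
E
```

```text
time: 9.2
ee_pos: [0.5399, 0.0141, 0.1948]
tcp_rot: [-180.0, -0.0, 145.2]
wrist_force: [-0.0, -0.7, 0.5]
opening: 0.0007
grasp_force: 0.0
time: 9.57
ee_pos: [0.53, 0.0208, 0.1826]
tcp_rot: [-179.9, -0.0, 145.2]
wrist_force: [0.1, -0.4, 0.2]
opening: 0.0001
grasp_force: 0.0
```

View pics/w3.png

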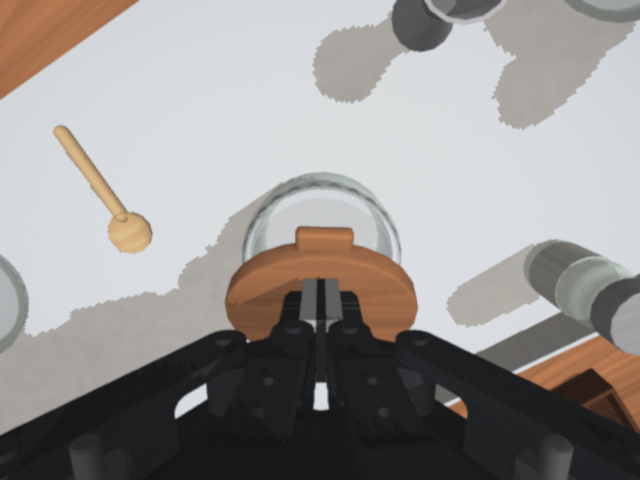

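The lid is about half shut, square and centred on the fingers at (321,285), and the cellar's rim is still in place. I'll keep going down to the shut height.

```bash
python3 -m crank '[{"gripper":0,"travel":[5,0,7],"twist":[0,0,0]},{"gripper":0,"travel":[4,0,7],"twist":[0,0,0]},{"gripper":0,"travel":[3,0,7],"twist":[0,0,0]},{"gripper":0,"travel":[2,0,7],"twist":[0,0,0]},{"gripper":0,"travel":[1,0,7],"twist":[0,0,0]},{"gripper":0,"travel":[0,0,5],"twist":[0,0,0]},{"gripper":0,"travel":[0,0,0],"twist":[0,0,0]}]'
python3 -m crank '[{"gripper":0,"travel":[0,0,3],"twist":[0,0,0]},{"gripper":0,"travel":[0,0,0],"twist":[0,0,0]},{"gripper":0,"travel":[0,0,0],"twist":[0,0,0]}]'
```

```text
time: 10.5
ee_pos: [0.5182, 0.0291, 0.1427]
tcp_rot: [-180.0, -0.0, 145.2]
wrist_force: [0.1, -0.4, -0.0]
opening: -0.0004
grasp_force: 0.0
time: 10.88
ee_pos: [0.5183, 0.0292, 0.1403]
tcp_rot: [-180.0, 0.0, 145.2]
wrist_force: [-0.0, -0.1, 0.3]
opening: -0.0004
grasp_force: 0.0
```

```bash
python3 -m crank '[{"gripper":0,"travel":[0,0,1],"twist":[0,0,0]},{"gripper":0,"travel":[0,0,1],"twist":[0,0,0]},{"gripper":0,"travel":[0,0,0],"twist":[0,0,0]}]'
python3 -m crank '[{"gripper":0,"travel":[0,0,1],"twist":[0,0,0]},{"gripper":0,"travel":[0,0,0],"twist":[0,0,0]}]'
```

```text
time: 11.25
ee_pos: [0.5184, 0.0292, 0.1398]
tcp_rot: [180.0, 0.1, 145.2]
wrist_force: [-3.4, -0.4, 12.1]
opening: 0.0002
grasp_force: 5.7
time: 11.5
ee_pos: [0.5185, 0.0292, 0.1396]
tcp_rot: [179.9, 0.1, 145.2]
wrist_force: [-6.6, 0.6, 16.8]
opening: 0.0
grasp_force: 8.7
```

The fingers met firm resistance at z 0.1397, matching the shut height of 0.140, with 17 N of press. I'll back off straight up and check.

```bash
python3 -m crank '[{"gripper":0,"travel":[0,0,-3],"twist":[0,0,0]},{"gripper":0,"travel":[0,0,-20],"twist":[0,0,0]},{"gripper":0,"travel":[0,0,-50],"twist":[0,0,0]},{"gripper":0,"travel":[0,0,-50],"twist":[0,0,0]},{"gripper":0,"travel":[-40,0,-40],"twist":[0,0,0]},{"gripper":0,"travel":[-40,0,0],"twist":[0,0,0]},{"gripper":0,"travel":[0,0,0],"twist":[0,0,0]},{"gripper":0,"travel":[0,0,0],"twist":[0,0,0]}]'
python3 - <<'E'
from h import *
w=bot.camera("wrist")[:,:,::-1].copy();W=cam("wrist");s=bot.camera("side")[:,:,::-1]
cv2.imwrite("pics/fin.png",np.hstack([w[:,:,:][::1][:480,100:540],cv2.resize(s[130:290,230:350],(360,480),interpolation=2)]))
hsv=cv2.cvtColor(w,cv2.COLOR_BGR2HSV);m=cv2.inRange(hsv,(3,100,60),(20,255,255));m[:, :200]=0;m[:,450:]=0
for c in cv2.findContours(m,0,1)[0]:
    if cv2.contourArea(c)>1500:
        x,y,ww,h=cv2.boundingRect(c);e=[onz(W,(x,y+h/2),.14),onz(W,(x+ww,y+h/2),.14)];print((x,y,ww,h),"mid",(e[0]+e[1])/2,"width",np.linalg.norm(e[0]-e[1]),"depth",np.linalg.norm(onz(W,(x+ww/2,y),.14)-onz(W,(x+ww/2,y+h),.14)))
E
```

```text
time: 12.5
ee_pos: [0.5837, -0.0163, 0.2997]
tcp_rot: [-179.9, -0.1, 145.2]
wrist_force: [-0.2, -0.2, 0.0]
opening: 0.0
grasp_force: 0.0
(354, 242, 96, 101) mid [0.6796 0.0017 0.14  ] width 0.08188912048826537 depth 0.09354026351435522
(265, 66, 113, 126) mid [0.5298 0.022  0.14  ] width 0.08594011494093398 depth 0.09265433768581717
```

View pics/fin.png

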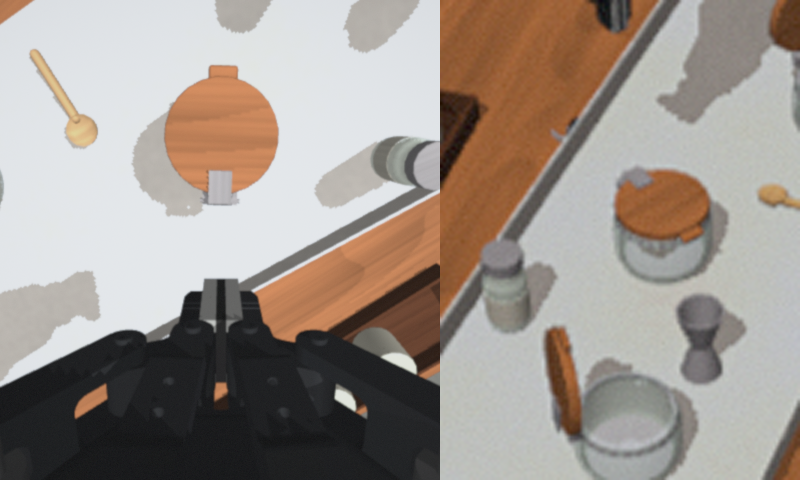

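Both views show the lid flat on the rim, with its tab at wrist (323,72). It measures 86 mm across and sits at the cellar's original centre. Everything else is unmoved and the gripper is clear.

```bash
python3 -c "
from workcell import bot
print(bot.job_done())"
```

```text
the job is handed in; nothing more can be done
None
```

The middle cellar held the rock salt; I pressed its lid fully shut, left the other two cellars open with nothing else visibly moved, and handed the job in at about 12.6 s.

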